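# Set the labelling cradle's stop and bring the jar up to it

### The job

Get the jar ready for its label: push the cradle's end stop along its notched bar towards the jar until it clicks into the middle of the three notches, then push the jar along the rollers until its base rests against the stop, leaving the stop seated in that notch. Only push with the fingers: do not lift the jar, do not pull up the stop's knob, and leave the other things on the counter where they are. Finish with the hand clear.

Things in the scene. Friction and masses are not known exactly. Their poses are not given: they have to be found in the camera images.
- jig: Hand labelling cradle, fixed to the counter: grey base plate 220 (x) by 420 (y) by 10 mm, two rollers along y on which the jar lies. Origin: on the counter, midway between the rollers at mid length. x points away from the robot, y to its left along the rollers, z up (turned by up to 0.25 rad). End plates at y = -195 and +195 mm are 52 mm high; a label platen at x = -82 mm is under 35 mm high.
- cradle_mid (a point): Midway between the rollers, at mid length, level with their axes, 34 mm above the counter. The rollers' axes lie 30 mm to either side of it (cradle's x), parallel to the cradle's y, 380 mm long; they have rubber tyres of 13 mm radius (tops 47 mm above the counter) and turn freely.
- notch_middle (a point): The middle notch, on the centre line of the index bar, level with its top. The steel bar is 20 mm wide, its top 40 mm above the counter, and runs along the cradle's y at x = +75 mm. It has three V notches, 10 mm wide and 5 mm deep, at y = +115, +70 (this one) and +25 mm of the cradle.
- stop (a joint): Travel (m) of the aluminium end stop along the bar: 0 at the cradle's +y end, growing as it is pushed to -y, towards the jar; limit 0.150. Notches at 0.035, 0.080 (middle), 0.125. Starts between 0.004 and 0.060. It slides with about 2 N; from about 5 mm before a notch's centre it is drawn in and the push dips, then it resists; to push it on out of a notch, either way, takes about 12 to 15 N.
- plunger (a joint): Height (m) of the stop's spring plunger, a round black knob 21 mm wide on a ball-nosed pin: 0 to -0.001 while the ball rides on the flat of the bar (knob's top about 92 mm above the counter), about -0.004 when it has dropped into a notch. It could be pulled up to 0.008, which is not wanted here.
- stop_face (a point): On the face of the stop plate that looks at the jar (-y), over the cradle's middle line, 74 mm above the counter. The plate is 6 mm thick and spans x = -20 to +94 mm of the cradle, 52 to 100 mm above the counter. The face lies 20 mm to the -y side of the plunger: at y = 50 mm of the cradle when the stop is in the middle notch (y = 130 mm minus the travel).
- stop_back (a point): On the plate's other face (+y), where it is pushed: at x = +30 mm of the cradle, 76 mm above the counter, y = 136 mm minus the travel. This face is free from x = -20 to +56 mm; from there to +94 mm is the saddle on the bar, 40 mm long (y), its top 62 mm above the counter, with the knob in its middle.
- jar: Clear jar of brown nuts with silver lid and no label, lying on the rollers: 74 mm diameter, 130 mm long, 0.2 to 0.45 kg. Origin at its middle on its axis, 74 mm above the counter; its y axis runs from lid to base, towards the stop. It can turn about that axis. It slides along with 1 to 4 N. Its base starts 25 to 65 mm short of where the stop's face is in the middle notch.
- jar_base (a point): Centre of the jar's flat base, which faces the stop (+y).
- jar_lid (a point): Centre of the outer face of the jar's flat silver lid (-y end).
- jar_done_a: Bystander: a finished jar with a paper label, 74 mm diameter, 130 mm tall, standing on the counter to the robot's right. Origin under its centre.
- jar_done_b: Bystander: a second finished jar, the same size. Origin under its centre.
- label_roll: Bystander: roll of paper labels lying flat, 80 mm diameter, 45 mm high. Origin under its centre.
- scoop: Bystander: steel scoop lying to the robot's left of the cradle, about 180 mm long, 34 mm high. Origin on the counter near its middle.
Not all that is in view belongs to the job. What is shaped like the jar but red or yellow is not meant.

How it is judged:
By the outcome, as a careful person would: the job done as asked, in the order asked, and still so for the second after the job is handed in, with the robot touching nothing.
It also fails if it takes over 51 s, if anything falls off the work surface, if the arm or the gripper's body presses on something with over 40 N, if the wrist force passes 120 N, or if a joint passes its speed limit or range.

### The arm

A 7-joint arm with a two-finger parallel gripper is mounted at the origin on the work surface. World frame = base frame: x ahead of the robot, y to its left, z up, the work surface at z = 0. Lengths are in m, angles in rad, forces in N, time in s.
With the tool pointing down it reaches from about 0.425 to 1.025 m from the base axis. Payload 9.4 kg.
Tool frame: the origin (TCP) lies midway between the tips of the shut fingers; the grasp point (between the pads) lies 19 mm behind it; z points along the fingers, y is the line along which they close (so a half turn about z gives the same grasp; the last joint's range is limited). The gripper opens to 85 mm and grips with 20 to 120 N. Pads are 22 mm wide; open, the fingers measure 114 mm over their backs; the gripper's body (76 mm by 85 mm) begins 54 mm behind the grasp point. The pads swing forward as they close: fully open they stand 13 mm farther back than shut.
Start: joints at [1.038, 0.599, -0.003, 1.599, 0.002, 0.943, -0.08], TCP at [0.319, -0.651, 0.231] pointing down, gripper open.
Joint ranges: [-2.57, 2.57], [-0.35, 1.97], [-1.29, 1.29], [0.11, 2.56], [-1.05, 4.19], [0.11, 1.86], [-2.63, 2.63]. Speed limits (rad/s): [2.22, 2.22, 3.01, 3.01, 3.14, 3.14, 3.14].

### API

Orientations are given as a 3x3 rotation matrix whose columns are the frame's x, y, z axes.
In Python, from bench import * gives the robot as it stands. Calls block until the motion is done:
- goto(position, orientation): joint-space move of the TCP to a pose.
- move_l(position, speed=0.15, ori=None): straight line of the TCP; ori=None keeps the orientation; speed is the mean speed in m/s.
- move_j(angles): joint-space move.
- ungrasp() and grasp(): open the fingers fully, or close them until they stop; the grip force is fixed at half the most.
- wait(seconds).
- solve_ik(position, orientation): joint angles nearest the present ones, or None.
- observe(): the state.
- get_image(name): name is "scene" or "top" or "wrist"; returns the picture (420x560x3 uint8, red, green, blue); there is no depth.
- get_calibration(name): a dict with "mtx" (3x3 intrinsics, pixels), "k1" (the pictures are not rectified: a ray, as slopes to the right and down, at radius r is drawn at 1 + k1 r^2 times it, then the intrinsics apply), "pose" (4x4, takes a point from camera to world coordinates); the wrist camera has in their place "T_tool_cam" (4x4, takes a point from camera to tool coordinates, whose origin is the TCP and whose axes are the flange's). Camera axes: x right, y down, z forward; pixel columns grow to the right and rows downward; lengths in m; the calibration is good to about 2 mm. A picture is of the moment at which its call begins: read the wrist's pose just before it. get_calibration takes no time and is no camera call.
A pose or a line that the arm cannot do raises Unreachable and nothing moves.
- finish_job(): hands the job in; it is judged then, once.
The state is a dict: "t": time; "q": joint angles; "qvel": joint speeds; "effort": joint torques, N m; "eef_pos": TCP position; "eef_rot": TCP orientation; "wrist_force": force on the tool from outside, world axes, zero at the start; "torque": the same for the moment, N m; "gripper_width": opening from 0.0 (shut) to 1.0 (fully open); "gripper_force": force on a finger pad.
Only numpy, scipy, OpenCV 4.12 (cv2) and the standard library are available. Lean on these libraries where they do the work, as an engineer would, in place of code of your own. Each camera call takes 0.05 s, during which the arm holds its last target. There are 200 camera calls.

## Working session

There is one attempt and no reset: what is moved stays moved. The work goes in short steps, each a Python script; the robot and the scene stay as the last script left them, time stands still between calls to the robot, and variables do not carry over. Pictures are saved under pics/ and viewed, at most 10 in all, crops included, and the job is handed in when it is done.

```bash
mkdir -p pics; ls; python3 - <<'E'
from bench import *
import cv2
for n in ("scene","top"):
    im=get_image(n); cv2.imwrite(f"pics/{n}0.png",im[:,:,::-1])
    c=get_calibration(n); print(n,c["mtx"].tolist(),c["k1"],c["pose"].round(4).tolist())
print(get_calibration("wrist")); s=observe(); print(s["t"],s["wrist_force"],s["eef_rot"])
E
```

```text
pics
scene [[510.1151367316796, 0.0, 280.06766695898943], [0.0, 510.1151367316796, 202.42260052905107], [0.0, 0.0, 1.0]] 0.05129511805485548 [[-0.6955, 0.5875, -0.4136, 1.1711], [0.7185, 0.5726, -0.3949, 0.6261], [0.0048, -0.5718, -0.8204, 1.3678], [0.0, 0.0, 0.0, 1.0]]
top [[448.18648644253113, 0.0, 284.2484285551587], [0.0, 448.18648644253113, 206.94617526955702], [0.0, 0.0, 1.0]] 0.0018078728928180882 [[-0.0074, -0.9984, 0.0561, 0.4214], [-0.9998, 0.0083, 0.0158, -0.0181], [-0.0163, -0.056, -0.9983, 1.4917], [0.0, 0.0, 0.0, 1.0]]
{'mtx': array([[374.95721625,   0.        , 274.20631161],
       [  0.        , 374.95721625, 207.42295718],
       [  0.        ,   0.        ,   1.        ]]), 'k1': -0.015667066893867883, 'T_tool_cam': array([[-7.99668178e-04, -9.60732227e-01, -2.77476032e-01,
         6.89486319e-02],
       [ 9.99999511e-01, -9.29819052e-04,  3.37468219e-04,
         9.52803743e-04],
       [-5.82219095e-04, -2.77475627e-01,  9.60732501e-01,
        -1.41685698e-01],
       [ 0.00000000e+00,  0.00000000e+00,  0.00000000e+00,
         1.00000000e+00]])}
0.1 [ 0.20815636 -0.45739498 -0.02629595] [[ 8.97905071e-01  4.40188564e-01 -7.15382603e-04]
 [ 4.40189130e-01 -8.97904282e-01  1.19593464e-03]
 [-1.15908353e-04 -1.38873942e-03 -9.99999029e-01]]
```

View pics/top0.png

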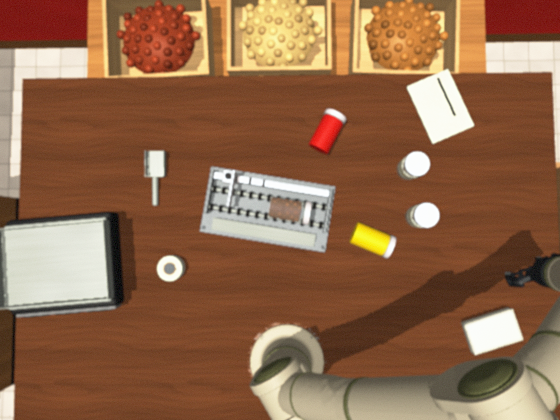

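View pics/scene0.png

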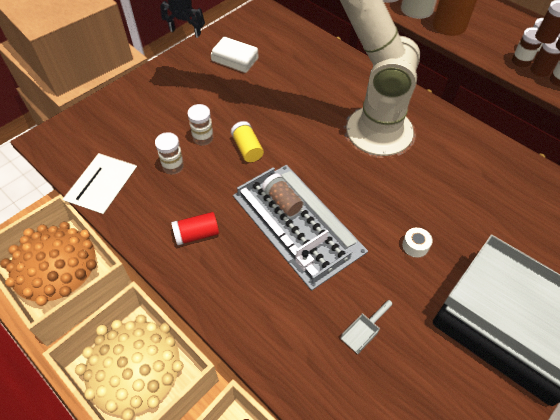

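The top view shows the cradle between (210,168), (335,187), (327,250) and (200,232). The stop is near (230,188), the jar near (290,208), and the lid at (308,212) on the robot's right. I'll take a rough pose from the grey mask, then look from above with the wrist camera.

```bash
cat > h.py <<'E'
from bench import *
import numpy as np, cv2
def ray(name,uv,cal=None,pose=None):
    c=cal or get_calibration(name); P=c["pose"] if pose is None else pose
    d=(np.array(uv,float)-c["mtx"][:2,2])/c["mtx"][0,0]
    s=d.copy()
    for _ in range(10): s=d/(1+c["k1"]*(s@s))
    return P[:3,3],P[:3,:3]@np.array([s[0],s[1],1])
def onplane(name,uv,z,cal=None,pose=None):
    o,d=ray(name,uv,cal,pose); return o+d*(z-o[2])/d[2]
def wpose(s):
    T=np.eye(4); T[:3,:3]=s["eef_rot"]; T[:3,3]=s["eef_pos"]
    return T@get_calibration("wrist")["T_tool_cam"]
def rot(a):  # tool x = cradle x, tool y = -cradle y, z down
    c,s=np.cos(a),np.sin(a); return np.array([[c,s,0],[s,-c,0],[0,0,-1]])
E
python3 - <<'E'
from h import *
p=np.array([onplane("top",u,0.01) for u in [(210,168),(335,187),(327,250),(200,232)]])
c=p.mean(0); e=(p[0]+p[3]-p[1]-p[2])/2; a=np.arctan2(-e[0],e[1])
print(p.round(3),c,a,np.linalg.norm(e))
R=rot(a); pos=c+R@np.array([0.0,0,0]); 
for h in (.42,.38,.34,.3):
    q=solve_ik(np.array([c[0],c[1],h]),R); print(h,q)
    if q is not None: break
goto(np.array([c[0]-0.0,c[1],h]),R)
grasp()
s=observe(); im=get_image("wrist"); cv2.imwrite("pics/w0.png",im[:,:,::-1])
np.savez("w0.npz",im=im,P=wpose(s)); print(s["t"],s["eef_pos"],s["wrist_force"],s["gripper_width"])
E
```

```text
[[ 0.637  0.252  0.01 ]
 [ 0.569 -0.163  0.01 ]
 [ 0.362 -0.134  0.01 ]
 [ 0.424  0.285  0.01 ]] [0.49795836 0.05995453 0.01      ] -0.15406192283001688 0.4223405232444039
0.42 [ 0.07458589  0.16367894 -0.36223818  1.82187378  0.06282994  1.16720448
 -2.0327765 ]
3.5417 [0.49795326 0.05996201 0.42002514] [ 0.71977549  0.47328664 -0.167859  ] -0.0012835563521646888
```

View pics/w0.png

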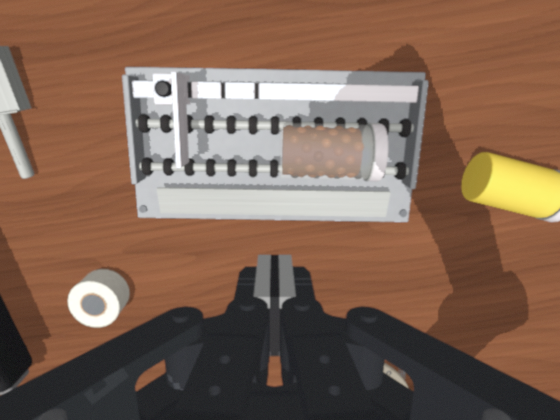

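The wrist view shows the cradle from (126,68) to (409,221), the knob at (163,88), the stop plate at x≈175–188, dark notches at x≈223 and x≈257, the jar base at x≈283 and the lid face at x≈387. I'll zoom in for exact pixels.

```bash
python3 - <<'E'
import cv2
im=cv2.imread("pics/w0.png")[55:235,110:440]
cv2.imwrite("pics/w0c.png",cv2.resize(im,None,fx=2.4,fy=2.4,interpolation=cv2.INTER_CUBIC))
E
```

```text
(no output)
```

View pics/w0c.png

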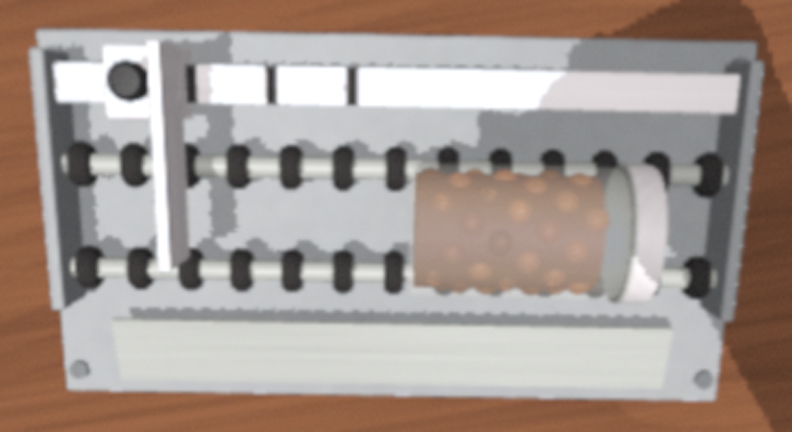

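```bash
python3 - <<'E'
from h import *
P=np.load("w0.npz")["P"]; c=get_calibration("wrist")
f=lambda u,z:onplane("wrist",(u[0]/2.4+110,u[1]/2.4+55),z,c,P)
pts=[((68,390),(-.11,.21,.01)),((716,400),(-.11,-.21,.01)),((38,30),(.11,.21,.01)),((755,42),(.11,-.21,.01)),
((190,85),(.075,.115,.04)),((271,86),(.075,.07,.04)),((351,87),(.075,.025,.04))]
W=np.array([f(u,m[2])[:2] for u,m in pts]); M=np.array([m[:2] for _,m in pts])
mw,mm=W.mean(0),M.mean(0)
H=(M-mm).T@(W-mw); a=np.arctan2(H[0,1]-H[1,0],H[0,0]+H[1,1])
r=np.array([[np.cos(a),-np.sin(a)],[np.sin(a),np.cos(a)]]); t=mw-r@mm
print("a",a,"t",t); print("res mm",((W-(M@r.T+t))*1000).round(1).tolist())
np.savez("cradle.npz",a=a,t=t)
for n,u,z in [("knob",(127,81),.092),("plate back top",(147,41),.1),("plate back low",(157,268),.1),("front top",(163,41),.1),("front low",(171,268),.1),("jar base top",(414,225),.1),("lid",(667,225),.1)]:
    print(n,((f(u,z)[:2]-t)@r*1000).round(1))
E
```

```text
a -0.17226078680943124 t [0.49974144 0.05748025]
res mm [[-1.6, -1.2], [-0.9, 0.4], [-3.2, -1.3], [-1.8, 3.0], [2.2, -0.5], [2.4, -0.5], [2.7, 0.1]]
knob [ 77.8 135. ]
plate back top [ 96.3 121.9]
plate back low [-14.9 123. ]
front top [ 96.4 114.1]
front low [-14.8 115.7]
jar base top [ 9.5 -9.6]
lid [  11.9 -139.1]
```

```bash
cat >> h.py <<'E'
try:
    _c=np.load("cradle.npz"); A=float(_c["a"]); T0=_c["t"]
    RC=np.array([[np.cos(A),-np.sin(A)],[np.sin(A),np.cos(A)]])
except FileNotFoundError: pass
def W(x,y,z): return np.append(RC@[x,y]+T0,z)
def C(p): return (np.array(p[:2])-T0)@RC
def F(s): return s["wrist_force"][:2]@RC   # force on tool, cradle axes
E
python3 - <<'E'
from h import *
R=rot(A); x=.03
goto(W(x,.155,.2),R); move_l(W(x,.155,.07),.15); wait(.2)
s=observe(); f0=F(s); print("t",s["t"],"pos",C(s["eef_pos"]),s["eef_pos"][2],f0)
y=.155
while y>.092:
    y-=.002; move_l(W(x,y,.07),.04); s=observe(); f=F(s)-f0
    print(round(y*1e3),round(C(s["eef_pos"])[1]*1e3,1),f.round(1),round(s["t"],2))
    if abs(f).max()>20: break
E
```

```text
t 5.8583 pos [0.03043904 0.15519975] 0.07086495630351362 [ 0.07237832 -0.38980209]
153 152.8 [ 0.8 -0. ] 6.11
151 150.8 [0.6 0.7] 6.36
149 148.8 [0.7 0.7] 6.61
147 146.8 [0.2 0.8] 6.86
145 144.8 [-0.2  0.7] 7.11
143 142.8 [-0.2  1. ] 7.36
141 140.8 [-0.1 -0.1] 7.61
139 138.9 [0.  0.2] 7.86
137 137.1 [0.1 1.8] 8.11
135 134.5 [-0.   1.1] 8.36
133 132.7 [-1.2  0.9] 8.61
131 130.7 [-0.4  1.3] 8.86
129 128.4 [0.3 1. ] 9.11
127 126.4 [0.6 0.2] 9.36
125 124.3 [-1.4  0.6] 9.61
123 122.5 [0.3 0.2] 9.86
121 120.6 [0.2 1.6] 10.11
119 118.8 [-0.2 -0.1] 10.36
117 117.4 [-0.2  2.1] 10.61
115 117.0 [-1.   5.7] 10.86
113 116.1 [-1.5  9.6] 11.11
111 114.4 [-1. 10.] 11.36
109 110.0 [-1.1  3.6] 11.61
107 106.1 [0.1 0.1] 11.86
105 104.6 [-0.3  1.6] 12.11
103 102.3 [-1.   1.3] 12.36
101 100.8 [-0.9  2. ] 12.61
99 98.6 [-0.4  1.4] 12.86
97 96.5 [-0.1  2.1] 13.11
95 94.7 [-0.1  2.9] 13.36
93 92.5 [-0.1  0.2] 13.61
91 90.7 [-1.3  1.8] 13.86
```

The push through the first notch is clear: resistance starts with the TCP at y≈117 mm. The middle notch should therefore seat at about 72 mm.

```bash
python3 - <<'E'
from h import *
x=.03; f0=np.array([.07,-.39])
y=.091
while y>.067:
    y-=.002 if y>.0795 else .001
    move_l(W(x,y,.07),.04); s=observe(); f=F(s)-f0
    print(round(y*1e3),round(C(s["eef_pos"])[1]*1e3,1),f.round(1),round(s["t"],2))
    if y<.074 and f[1]>4.5: break
move_l(W(x,y+.025,.07),.1); move_l(W(x,y+.025,.2),.2)
R=rot(A); goto(W(0,0,.42),R); wait(.1)
s=observe(); im=get_image("wrist"); np.savez("w1.npz",P=wpose(s)); print(s["t"])
cv2.imwrite("pics/w1c.png",cv2.resize(im[55:235,110:440,::-1],None,fx=2.4,fy=2.4,interpolation=cv2.INTER_CUBIC))
E
```

```text
89 88.3 [-0.4  0.5] 14.11
87 86.7 [-0.7  2.4] 14.36
85 84.6 [0.3 1.2] 14.61
83 82.6 [-0.4  1.2] 14.86
81 80.6 [-1.2  1.4] 15.11
79 78.4 [-0.2  1.1] 15.36
78 77.5 [0.9 0.1] 15.61
77 76.8 [1.2 0.9] 15.86
76 75.9 [-0.6  0.7] 16.11
75 74.9 [-0.5  0.6] 16.36
74 73.9 [-0.2  0.5] 16.61
73 72.9 [ 0.5 -0.2] 16.86
72 72.5 [-0.9  2.6] 17.11
71 72.2 [1.  5.4] 17.36
19.6167
```

View pics/w1c.png

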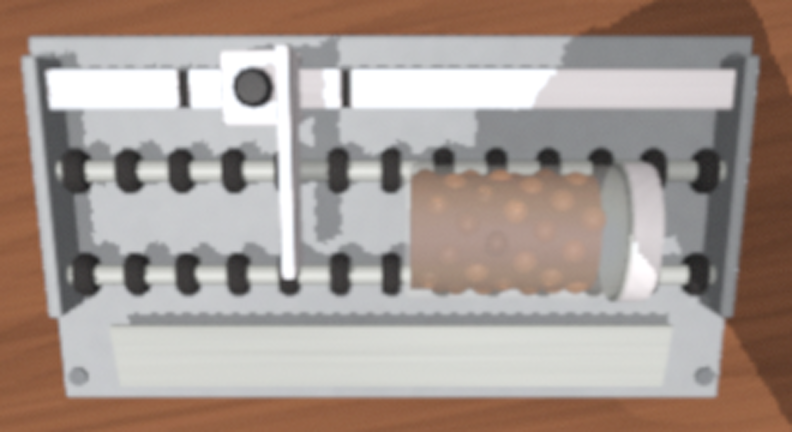

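The knob is at (253,87), midway between the visible outer notches at x≈184 and x≈346 once its height is allowed for. The force trace shows the dip and then the resistance, so the stop is seated. Next I'll push the jar by its lid.

```bash
python3 - <<'E'
from h import *
R=rot(A); x=.002; z=.064
goto(W(x,-.17,.2),R); move_l(W(x,-.17,z),.12); wait(.2)
s=observe(); f0=F(s); print("t",s["t"],C(s["eef_pos"]),s["eef_pos"][2],f0)
y=-.17; sl=[]
while y<-.088:
    y+=.004 if y<-.1045 else .001
    move_l(W(x,y,z),.04); s=observe(); f=F(s)-f0
    print(round(y*1e3),round(C(s["eef_pos"])[1]*1e3,1),f.round(1),round(s["t"],2))
    if y<-.145: 
        if abs(f).max()>10: print("early");break
    elif y<-.105: sl.append(-f[1])
    elif -f[1]>np.mean(sl)+3.5: break
E
```

```text
t 22.225 [ 0.00227585 -0.17007435] 0.06449612954291409 [ 0.21947277 -0.47408741]
-166 -165.6 [0.8 0.9] 22.48
-162 -162.2 [-0.  -1.6] 22.73
-158 -158.9 [-0.6 -4.7] 22.98
-154 -155.0 [-0.5 -5.1] 23.23
-150 -151.0 [ 0.3 -4. ] 23.48
-146 -147.0 [-0.2 -4.5] 23.73
-142 -142.9 [-0.3 -4.9] 23.98
-138 -138.9 [-0.5 -5.1] 24.23
-134 -135.0 [-0.8 -5.4] 24.48
-130 -131.0 [-1.  -5.3] 24.73
-126 -127.0 [-1.  -6.1] 24.98
-122 -123.0 [ 0.1 -5. ] 25.23
-118 -119.0 [-0.3 -4.9] 25.48
-114 -115.0 [ 0.5 -5.4] 25.73
-110 -110.9 [-0.6 -5.1] 25.98
-106 -107.0 [-0.2 -5. ] 26.23
-102 -103.7 [-0.4 -8.8] 26.48
```

```bash
python3 - <<'E'
from h import *
R=rot(A); x=.002; z=.064; f0=np.array([.22,-.47]); y=-.102
wait(.1)
for i in range(8):
    s=observe(); f=F(s)-f0
    print(round(y*1e3,1),round(C(s["eef_pos"])[1]*1e3,1),f.round(1),round(s["t"],2))
    if -f[1]>9.7 or i==7: break
    y+=.001; move_l(W(x,y,z),.04)
move_l(W(x,y-.03,z),.1); move_l(W(x,y-.03,.2),.2)
goto(W(0,0,.42),R); wait(.1)
s=observe(); im=get_image("wrist"); np.savez("w2.npz",P=wpose(s)); print(s["t"])
cv2.imwrite("pics/w2c.png",cv2.resize(im[55:235,110:440,::-1],None,fx=2.4,fy=2.4,interpolation=cv2.INTER_CUBIC))
E
```

```text
-102.0 -103.7 [ 0.1 -8.1] 26.57
-101.0 -103.6 [  0. -12.] 26.82
29.2083
```

View pics/w2c.png

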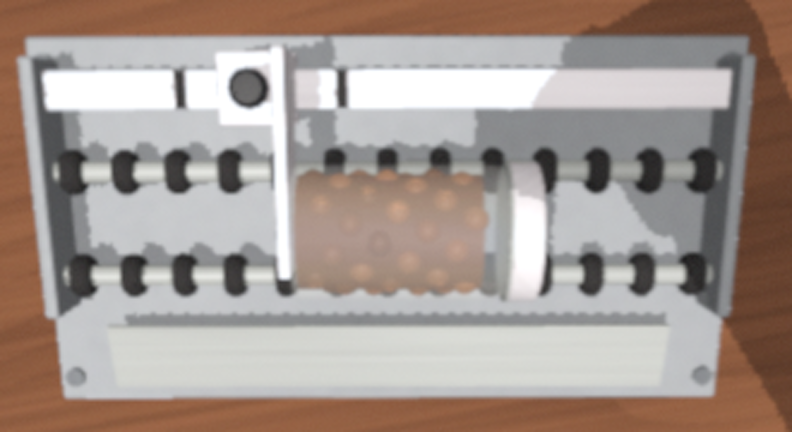

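The base looks flush with the plate at x≈293, and the knob at (248,87) is still midway between notches at 180 and 342. I'll check the contact line once from directly above and closer.

```bash
python3 - <<'E'
from h import *
R=rot(A); goto(W(-.06,.05,.29),R); wait(.1)
s=observe(); im=get_image("wrist"); print(s["t"])
cv2.imwrite("pics/w3.png",cv2.resize(im[20:280,130:420,::-1],None,fx=2.2,fy=2.2,interpolation=cv2.INTER_CUBIC))
E
```

```text
30.0167
```

View pics/w3.png

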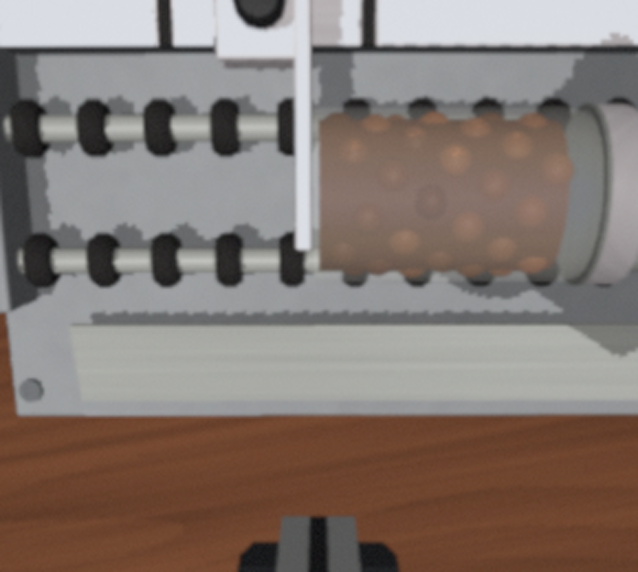

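```bash
python3 - <<'E'
import cv2
im=cv2.imread("pics/w3.png")[90:290,270:350]
cv2.imwrite("pics/w3c.png",cv2.resize(cv2.convertScaleAbs(im,alpha=1.3,beta=-60),None,fx=3,fy=3))
E
```

```text
(no output)
```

View pics/w3c.png

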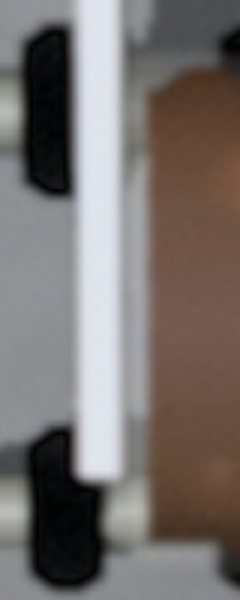

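The strip between the plate edge (x≈122) and the nuts (x≈148) is about 3 mm wide. I read it as the jar's clear bottom. The jar met a hard contact (8 N, then 12 N with no further movement) right where the face of the seated stop should be, about 56–58 mm into the push. The stop is still in its notch and the hand is clear.

```bash
python3 - <<'E'
from bench import *
print(finish_job())
E
```

```text
the job is handed in; nothing more can be done
None
```

I handed the job in at about 30 s: the stop is seated in the middle notch, the jar's base was pushed up to hard contact with it (the ~3 mm strip seen there I took to be clear glass, not a gap), and the hand is clear.

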